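Find the empty pocket of the covered vial magazine by feel and load it

TASK

One of the five pockets under the fixed white cover of the vial magazine is empty and you cannot see which: push in the sprung black-knobbed rods, gently because there is glass inside, until you find the one that runs all the way in. Stand the red-capped vial upright in the open trough of that lane and push it home into its pocket with the same rod, then let the rod spring back out. Leave the brown bottle and the small beaker undisturbed.

Things in the scene. Friction and masses are not known exactly. Their poses are not given: they have to be found in the camera images.
- magazine: chilled vial magazine, 236 mm wide, fixed: aluminium base, screwed-on white cover over its rear half. Origin on the bench, mid-width, under the plane of the lane mouths; +x runs along the five lanes, away from the knobs, y to the left, z up. Lanes 1 to 5 at y = +88, +44, 0, -44, -88 mm. From the front: knobs x -138, spring housing x -58 to -40 (54 high), open troughs, cover x -10 to +46 (80 high)
- mouth (a point): lane 3's mouth, at its floor, 30 mm above the bench, under the cover's front edge. Each mouth is closed by two black sprung leaves that swing inward, let a rod or vial through, and shut again. Behind, each lane ends in one pocket, 17 mm wide, where a vial stands upright, axis 24 mm in from here (back wall at 31 mm). Four pockets hold a vial, one is empty; which is unknown
- vial: the loose glass vial with the red screw cap, standing upright on the bench: 31 mm tall, clear body 13 mm diameter (lower 20 mm), cap 15 mm diameter (upper 10 mm). Origin at the centre of its underside, z up its axis
- amber_bottle: brown glass bottle with black cap, loose, 52 mm diameter, 104 mm tall, origin at the centre of its underside: a bystander, not to be knocked
- small_beaker: clear glass beaker, loose, 61 mm diameter, 72 mm tall, origin at the centre of its underside: a bystander, not to be knocked
- rod_1 (a joint): travel (m) of lane 1's (leftmost, +y) push rod: 12 mm steel, axis 43 mm above the bench, slides along the magazine's +x. 0 = out, at rest, its inner end at the front of the trough (x = -39 mm). A spring returns it when let go: 1 N at rest, 4 N at the end. In an empty lane it runs 0.068 to its end stop; where the pocket is full it meets the vial and stops at about 0.056
- knob_1 (a point): centre of the front face of the black knob (20 mm diameter, 10 mm thick) of push rod 1, 43 mm above the bench; it moves with the rod. Push it along the magazine's +x; knobs are 44 mm apart, with nothing under or in front of them
- trough_1 (a point): middle of the floor of the open loading trough of lane 1, 30 mm above the bench, where a vial is stood upright. Open above for 30 mm along x (20 mm in front of this point, 10 mm behind it); steel guide rails 9 mm high either side, 21 mm apart here, narrowing slightly to the mouth, outer faces 27 mm apart
- rod_2 (a joint): travel (m) of lane 2's push rod: 12 mm steel, axis 43 mm above the bench, slides along the magazine's +x. 0 = out, at rest, its inner end at the front of the trough (x = -39 mm). A spring returns it when let go: 1 N at rest, 4 N at the end. In an empty lane it runs 0.068 to its end stop; where the pocket is full it meets the vial and stops at about 0.056
- knob_2 (a point): centre of the front face of the black knob (20 mm diameter, 10 mm thick) of push rod 2, 43 mm above the bench; it moves with the rod. Push it along the magazine's +x; knobs are 44 mm apart, with nothing under or in front of them
- trough_2 (a point): middle of the floor of the open loading trough of lane 2, 30 mm above the bench, where a vial is stood upright. Open above for 30 mm along x (20 mm in front of this point, 10 mm behind it); steel guide rails 9 mm high either side, 21 mm apart here, narrowing slightly to the mouth, outer faces 27 mm apart
- rod_3 (a joint): travel (m) of lane 3's push rod: 12 mm steel, axis 43 mm above the bench, slides along the magazine's +x. 0 = out, at rest, its inner end at the front of the trough (x = -39 mm). A spring returns it when let go: 1 N at rest, 4 N at the end. In an empty lane it runs 0.068 to its end stop; where the pocket is full it meets the vial and stops at about 0.056
- knob_3 (a point): centre of the front face of the black knob (20 mm diameter, 10 mm thick) of push rod 3, 43 mm above the bench; it moves with the rod. Push it along the magazine's +x; knobs are 44 mm apart, with nothing under or in front of them
- trough_3 (a point): middle of the floor of the open loading trough of lane 3, 30 mm above the bench, where a vial is stood upright. Open above for 30 mm along x (20 mm in front of this point, 10 mm behind it); steel guide rails 9 mm high either side, 21 mm apart here, narrowing slightly to the mouth, outer faces 27 mm apart
- rod_4 (a joint): travel (m) of lane 4's push rod: 12 mm steel, axis 43 mm above the bench, slides along the magazine's +x. 0 = out, at rest, its inner end at the front of the trough (x = -39 mm). A spring returns it when let go: 1 N at rest, 4 N at the end. In an empty lane it runs 0.068 to its end stop; where the pocket is full it meets the vial and stops at about 0.056
- knob_4 (a point): centre of the front face of the black knob (20 mm diameter, 10 mm thick) of push rod 4, 43 mm above the bench; it moves with the rod. Push it along the magazine's +x; knobs are 44 mm apart, with nothing under or in front of them
- trough_4 (a point): middle of the floor of the open loading trough of lane 4, 30 mm above the bench, where a vial is stood upright. Open above for 30 mm along x (20 mm in front of this point, 10 mm behind it); steel guide rails 9 mm high either side, 21 mm apart here, narrowing slightly to the mouth, outer faces 27 mm apart
- rod_5 (a joint): travel (m) of lane 5's (rightmost, -y) push rod: 12 mm steel, axis 43 mm above the bench, slides along the magazine's +x. 0 = out, at rest, its inner end at the front of the trough (x = -39 mm). A spring returns it when let go: 1 N at rest, 4 N at the end. In an empty lane it runs 0.068 to its end stop; where the pocket is full it meets the vial and stops at about 0.056
- knob_5 (a point): centre of the front face of the black knob (20 mm diameter, 10 mm thick) of push rod 5, 43 mm above the bench; it moves with the rod. Push it along the magazine's +x; knobs are 44 mm apart, with nothing under or in front of them
- trough_5 (a point): middle of the floor of the open loading trough of lane 5, 30 mm above the bench, where a vial is stood upright. Open above for 30 mm along x (20 mm in front of this point, 10 mm behind it); steel guide rails 9 mm high either side, 21 mm apart here, narrowing slightly to the mouth, outer faces 27 mm apart

How it is judged:
By the outcome, as a careful person would: the job done as asked, in the order asked, and still so for the second after the job is handed in, with the robot touching nothing.
It also fails if it takes over 72 s, if anything falls off the work surface, if the arm or the gripper's body presses on something with over 40 N, if the wrist force passes 120 N, or if a joint passes its speed limit or range.

ROBOT

A 6-joint arm with a two-finger parallel gripper is mounted at the origin on a cart in front of the work surface, level with it; the furniture and walls round the work are solid. World frame = base frame: x ahead of the robot, y to its left, z up, the work surface at z = 0. Lengths are in m, angles in degrees, forces in N, time in s.
With the tool pointing down it reaches from about 0.3 to 0.75 m from the base axis. Payload 8.5 kg.
Tool frame: the origin (TCP) lies midway between the tips of the shut fingers; the grasp point (between the pads) lies 19 mm behind it (env.tcp_to_grasp is the z of the grasp point in the tool frame, in m); z points along the fingers, y is the line along which they close (so a half turn about z gives the same grasp; the last joint's range is limited). The gripper opens to 85 mm and grips with 20 to 120 N. Pads are 22 mm wide; open, the fingers measure 114 mm over their backs; the gripper's body (76 mm by 85 mm) begins 54 mm behind the grasp point. The pads swing forward as they close: fully open they stand 13 mm farther back than shut.
Start: joints at [-12.336, 21.807, 74.336, -0, 83.858, -12.336], TCP at [0.55, 0, 0.192] pointing down, gripper open.
Joint ranges: [-178.18, 178.18], [-50.72, 133.34], [12.68, 142.11], [-81.47, 261.47], [9.98, 163.14], [-165.26, 165.26]. Speed limits (degrees/s): [136.94, 136.94, 180, 180, 180, 180].

INTERFACE

Orientations are given as a 3x3 rotation matrix whose columns are the frame's x, y, z axes.
In Python, from rig import env, imaging, job, models gives the robot as it stands. The module is installed in compiled form; this text tells all that it offers.
- The arm moves only by the tool jog_arm, never from a script. Its argument "plan" is text: rows parted by semicolons, each of 7 numbers parted by spaces: the turn, a rotation vector about the tool's x, y, z in degrees, then the shift along the tool's x, y, z in cm, then the closure in counts, from 0 (fully open) to 255 (shut). In form: rx ry rz x y z claw; .... A call has 1 to 10 rows; each row shifts and turns the commanded pose from where the row before left it, along the tool's axes as they then stand; what a row does not reach is not made up. A row lasts 1/12 s, in which the tool goes at most 41.7 mm and 7.16 degrees, less where a joint would pass 70% of its speed; a pose out of reach is approached as far as the arm can. A call with a gripper value outside its range is refused whole. The fingers move at their own pace and stop on an object; "grip_force" is the grip in N (left out, the last holds). Time passes only in rows, so rows that do not move let the fingers close. It gives the time, the measured TCP pose, the force, the opening and the grip force at its end, in the units of the state.
- env.observe(): the state, without advancing time (a new reading comes with each control period).
- imaging.get_image(name): name is "scene" or "side" or "wrist"; returns a dict with "pixels" (480x640x3 uint8, red, green, blue), "depth" (480x640 float32, m along the optical axis (not along the pixel's ray), 0 where there is no reading), "fov_y" (degrees; the focal length in pixels is half the picture's height over the tangent of half this angle, whatever the lens; pixels are square), "cx", "cy" (the principal point, pixels), "world_from_camera" (4x4, takes a point from camera to world coordinates). Camera axes: x right, y down, z forward; pixel columns grow to the right and rows downward; lengths in m; the calibration is good to about 2 mm. A picture is of the moment at which its call begins.
- job.close_job(): hands the job in; it is judged then, once.
Trained networks look in the newest picture that a camera, given by its name, has taken for a name from the list of things; names that differ only in an ending like _2 or _b are one class to them, and where a whole thing is asked for, a point or a joint stands for the part that bears it (a point fixed in the world has none). Each returns a list of dicts, best first, with "confidence" (0 to 1); they miss things now and then, are a little off and sometimes report something else, mostly with a low value. They report only what shows in the picture. A call takes as long as a camera call.
- models.outline_of(camera, query): "region" (480x640 bool, what is visible of it) and "bbox" ([centre column, centre row, width, height] in pixels, round what is visible of it).
- models.tip_of(camera, query): "at" ([column, row] in pixels: a listed point, or the origin of a listed thing).
The state is a dict: "time_s": time; "q": joint angles; "qvel": joint speeds; "joint_efforts": joint torques, N m; "position": TCP position; "tool_rot": TCP orientation; "ft_force": force on the tool from outside, world axes, zero at the start; "wrist_torque": the same for the moment, N m; "grip_width": finger opening in m; "gripper_force": force on a finger pad.
Only numpy, scipy, OpenCV 4.12 (cv2) and the standard library are available. Lean on these libraries where they do the work, as an engineer would, in place of code of your own. Each camera call takes 0.05 s, during which the arm holds its last target. There are 200 camera calls.

## Working session

There is one attempt and no reset: what is moved stays moved. The work goes in short steps, Python scripts to look and compute and a tool call to move; the robot and the scene stay as the last step left them, time stands still between calls to the robot, and variables do not carry over. Pictures are saved under pics/ and viewed, at most 10 in all, crops included, and the job is handed in when it is done.

Besides the shell and the picture viewer there is one more tool, called by a JSON object that holds its "name" and its "arguments". jog_arm: Moves the arm, as the interface text tells. Its arguments: {"type":"object","properties":{"plan":{"type":"string"},"grip_force":{"type":"number"}},"required":["plan"]}

```bash
mkdir -p pics; cat > h.py <<'E'
import numpy as np, cv2
from rig import env, imaging, job, models
def K(im):
    f=240/np.tan(np.radians(im["fov_y"])/2); return f,im["cx"],im["cy"]
def ray(im,u,v):
    f,cx,cy=K(im);T=np.array(im["world_from_camera"]);d=T[:3,:3]@np.array([(u-cx)/f,(v-cy)/f,1]);return T[:3,3],d
def onz(im,u,v,z):
    o,d=ray(im,u,v);return o+d*(z-o[2])/d[2]
def dep(im,u,v):
    o,d=ray(im,u,v);return o+d*im["depth"][int(round(v)),int(round(u))]
def proj(im,p):
    f,cx,cy=K(im);c=np.linalg.inv(im["world_from_camera"])@np.append(p,1);return cx+f*c[0]/c[2],cy+f*c[1]/c[2]
def save(im,n,crop=None,s=1):
    a=im["pixels"][...,::-1]
    if crop: a=a[crop[1]:crop[3],crop[0]:crop[2]]
    cv2.imwrite("pics/"+n,cv2.resize(np.ascontiguousarray(a),None,fx=s,fy=s))
E
python3 - <<'E'
from h import *
np.set_printoptions(precision=4,suppress=True)
for c in ["scene","side","wrist"]:
    im=imaging.get_image(c);save(im,c+"0.png")
    print(c,im["fov_y"],np.array(im["world_from_camera"])[:3,3])
    for q,z in [("knob_1",.043),("trough_1",.03),("mouth",.03),("vial",0),("magazine",0),("amber_bottle",0),("small_beaker",0)]:
        for r in models.tip_of(c,q)[:6]:
            u,v=r["at"];print(q,round(r["confidence"],2),np.round([u,v]),onz(im,u,v,z))
print(env.observe())
a=cv2.imread("pics/scene0.png");b=cv2.imread("pics/side0.png");
cv2.imwrite("pics/both.png",cv2.resize(np.vstack([a,b]),(400*1,600)))
E
```

```text
scene 51.938536411135516 [-0.2974  0.6897  0.5715]
knob_1 0.66 [350. 256.] [ 0.45  -0.052  0.043]
knob_1 0.62 [367. 253.] [ 0.4355 -0.093   0.043 ]
knob_1 0.54 [322. 266.] [0.452  0.0357 0.043 ]
knob_1 0.5 [340. 259.] [ 0.4511 -0.0178  0.043 ]
trough_1 0.85 [321. 243.] [ 0.5671 -0.0609  0.03  ]
trough_1 0.77 [332. 238.] [ 0.5732 -0.102   0.03  ]
trough_1 0.76 [343. 230.] [ 0.5914 -0.1589  0.03  ]
trough_1 0.62 [293. 254.] [0.5636 0.0332 0.03  ]
mouth 0.74 [314. 237.] [ 0.6061 -0.0668  0.03  ]
mouth 0.34 [346. 255.] [ 0.4769 -0.0629  0.03  ]
vial 0.42 [221. 336.] [0.4148 0.322  0.    ]
magazine 0.72 [312. 249.] [ 0.6005 -0.0589  0.    ]
amber_bottle 0.59 [411. 213.] [ 0.6084 -0.467   0.    ]
small_beaker 0.95 [163. 296.] [0.6191 0.3448 0.    ]
side 44.56166962834773 [-0.075  -1.213   0.7324]
knob_1 0.71 [315. 272.] [ 0.4477 -0.1188  0.043 ]
knob_1 0.59 [306. 258.] [ 0.4586 -0.0469  0.043 ]
knob_1 0.47 [294. 244.] [0.4634 0.037  0.043 ]
knob_1 0.45 [300. 249.] [0.4639 0.0003 0.043 ]
knob_1 0.44 [324. 277.] [ 0.4545 -0.1532  0.043 ]
trough_1 0.9 [368. 269.] [ 0.5816 -0.1433  0.03  ]
tro
[... 1248 characters left out ...]
 0.    ]
magazine 0.79 [355. 262.] [ 0.5911 -0.0591  0.    ]
magazine 0.39 [218. 179.] [0.4502 0.0297 0.    ]
amber_bottle 0.36 [220. 270.] [ 0.4457 -0.0682  0.    ]
{'time_s': 1.2, 'q': array([-12.3343,  21.808 ,  74.3359,   0.001 ,  83.8588, -12.3346]), 'qvel': array([-0.0366, -0.0031,  0.0345, -0.0597, -0.1041,  0.0038]), 'joint_efforts': array([  0.0008, -44.8327, -23.1463,  -0.0001,   0.0007,  -0.    ]), 'position': array([0.55  , 0.    , 0.1915]), 'tool_rot': array([[-0.,  1., -0.],
       [ 1.,  0.,  0.],
       [ 0., -0., -1.]]), 'ft_force': array([-0.1324, -0.5555,  0.3936]), 'wrist_torque': array([ 0.0279, -0.0209,  0.0142]), 'gripper_force': 0.0, 'grip_width': 0.08551287389184656}
```

View pics/wrist0.png

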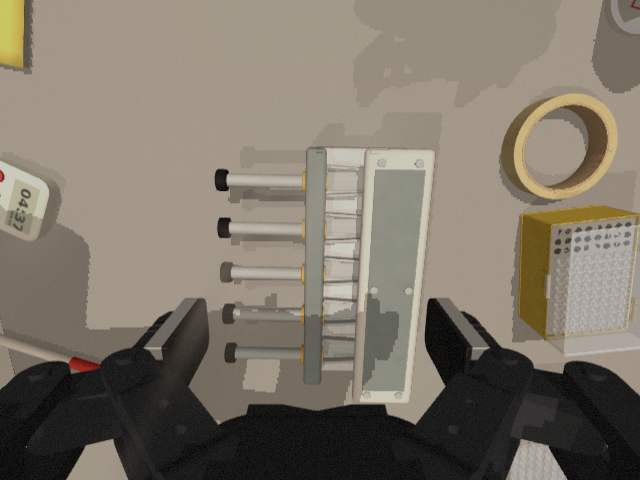

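View pics/scene0.png

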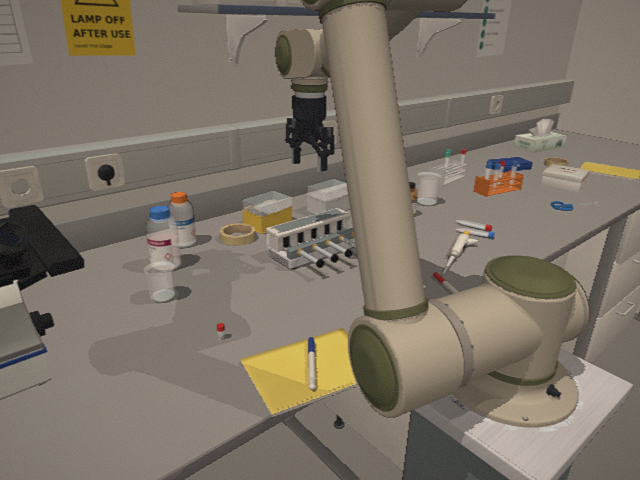

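The wrist view shows the magazine with knobs at column ~220, rows 180–353 (lane 1 at the top), and its lanes run along world +x. In the scene view the vial stands at (221, 332), well clear of the beaker at (163, 285). Next I'll turn the tool so that it closes across the lanes.

{"name": "jog_arm", "arguments": {"plan": "0 0 -7 0 0 0 255;0 0 -7 0 0 0 255;0 0 -7 0 0 0 255;0 0 -7 0 0 0 255;0 0 -7 0 0 0 255;0 0 -7 0 0 0 255;0 0 -7 0 0 0 255;0 0 -7 0 0 0 255;0 0 -7 0 0 0 255;0 0 -7 0 0 0 255", "grip_force": 20}}

```text
time_s: 2.03
position: [0.55, 0.0, 0.1915]
tool_rot: [[-0.942, 0.336, -0.0], [0.336, 0.942, 0.0], [0.0, 0.0, -1.0]]
ft_force: [0.7, -0.0, 0.6]
grip_width: 0.0001
gripper_force: 0.0
```

{"name": "jog_arm", "arguments": {"plan": "0 0 -7 0 0 0 255;0 0 -7 0 0 0 255;0 0 -4.5 0 0 0 255;0 0 0 4 0 0 255;0 0 0 3 -2 0 255;0 0 0 0 0 0 255"}}

```text
time_s: 2.53
position: [0.4753, -0.0189, 0.1914]
tool_rot: [[-1.0, 0.027, -0.003], [0.027, 1.0, -0.0], [0.003, -0.0, -1.0]]
ft_force: [1.3, -0.2, -0.6]
grip_width: -0.0001
gripper_force: 0.0
```

```bash
python3 - <<'E'
from h import *
np.set_printoptions(precision=4,suppress=True)
c="wrist";im=imaging.get_image(c);save(im,"wrist1.png")
s=env.observe();print(s["time_s"],s["position"],s["tool_rot"],s["ft_force"])
for q,z in [("knob_1",.043),("trough_1",.03),("mouth",.03),("magazine",0)]:
    for r in models.tip_of(c,q)[:6]:
        u,v=r["at"];print(q,round(r["confidence"],2),np.round([u,v]),onz(im,u,v,z))
E
```

```text
2.5833 [ 0.4777 -0.0187  0.1919] [[-0.9996  0.0277 -0.0003]
 [ 0.0277  0.9996 -0.0002]
 [ 0.0003 -0.0002 -1.    ]] [0.1631 0.5425 0.5094]
knob_1 0.89 [325. 199.] [ 0.459  -0.0102  0.043 ]
knob_1 0.83 [182. 199.] [ 0.4557 -0.1405  0.043 ]
knob_1 0.71 [377. 198.] [0.4597 0.0371 0.043 ]
knob_1 0.71 [278. 201.] [ 0.4602 -0.053   0.043 ]
knob_1 0.58 [229. 200.] [ 0.4578 -0.0972  0.043 ]
trough_1 0.86 [368. 310.] [0.5777 0.0322 0.03  ]
trough_1 0.68 [240. 310.] [ 0.5745 -0.0993  0.03  ]
trough_1 0.59 [199. 312.] [ 0.575  -0.1422  0.03  ]
trough_1 0.57 [282. 309.] [ 0.5743 -0.056   0.03  ]
mouth 0.64 [280. 329.] [ 0.5972 -0.0592  0.03  ]
magazine 0.75 [280. 317.] [ 0.598  -0.0623  0.    ]
```

View pics/wrist1.png

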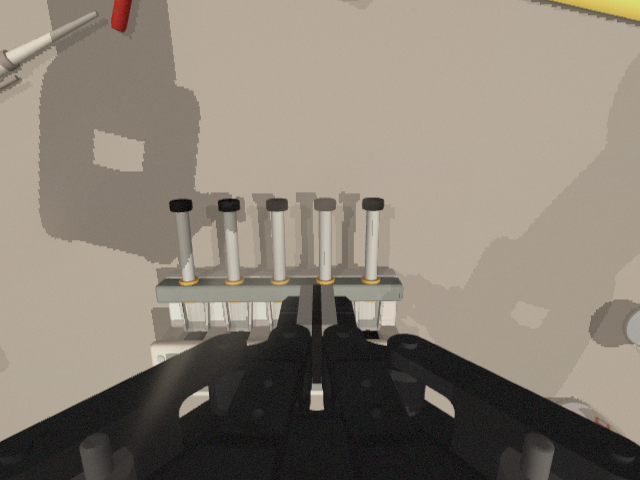

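The knobs are seen as a row at y ≈ 200, columns 182 (lane 5) to 377 (lane 1). Both wrist views agree with the listed geometry to about 2 mm, with a yaw of about -1.3°. I'm going down in front of knob 1.

{"name": "jog_arm", "arguments": {"plan": "0 0 0 2.3 2.7 0 255;0 0 0 2.3 2.65 1 255;0 0 0 0 0 3.5 255;0 0 0 0 0 3.8 255;0 0 0 0 0 3.8 255;0 0 0 0 0 2.5 255;0 0 0 0 0 1.6 255;0 0 0 0 0 0 255"}}

```text
time_s: 3.45
position: [0.4338, 0.0371, 0.0267]
tool_rot: [[-1.0, 0.026, -0.006], [0.026, 1.0, 0.001], [0.006, 0.001, -1.0]]
ft_force: [-1.1, 0.4, 0.4]
grip_width: 0.0003
gripper_force: 0.0
```

{"name": "jog_arm", "arguments": {"plan": "0 0 0 -0.8 0 0 255;0 0 0 -0.5 0 0 255;0 0 0 -0.5 0 0 255;0 0 0 0 0 0 255"}}

```text
time_s: 3.78
position: [0.455, 0.0358, 0.0306]
tool_rot: [[-1.0, 0.026, 0.003], [0.026, 1.0, -0.001], [-0.003, -0.0, -1.0]]
ft_force: [-0.8, -0.2, 1.0]
grip_width: -0.0004
gripper_force: 0.0
```

{"name": "jog_arm", "arguments": {"plan": "0 0 0 -0.8 0 0 255;0 0 0 -0.8 0 0 255;0 0 0 -0.8 0 0 255;0 0 0 -0.8 0 0 255;0 0 0 -0.5 0 0 255;0 0 0 -0.4 0 0 255;0 0 0 -0.2 0 0 255;0 0 0 0 0 0 255;0 0 0 0 0 0 255"}}

```text
time_s: 4.53
position: [0.4956, 0.035, 0.0294]
tool_rot: [[-1.0, 0.026, -0.0], [0.026, 1.0, 0.0], [0.0, 0.0, -1.0]]
ft_force: [0.1, -0.4, 0.0]
grip_width: -0.0003
gripper_force: 0.0
```

```bash
python3 - <<'E'
from h import *
np.set_printoptions(precision=4,suppress=True)
c="wrist";im=imaging.get_image(c);save(im,"wrist2.png")
s=env.observe();print(s["time_s"],s["position"],s["ft_force"])
for r in models.tip_of(c,"knob_1")[:6]:
        u,v=r["at"];print(round(r["confidence"],2),np.round([u,v]),onz(im,u,v,.043))
E
```

```text
4.5833 [0.4956 0.035  0.0295] [-0.1464 -0.6901 -0.141 ]
0.95 [ 33. 215.] [ 0.4583 -0.0963  0.043 ]
0.9 [125. 212.] [ 0.4584 -0.053   0.043 ]
0.64 [218. 212.] [ 0.4592 -0.0096  0.043 ]
0.62 [312. 211.] [0.4597 0.0348 0.043 ]
```

View pics/wrist2.png

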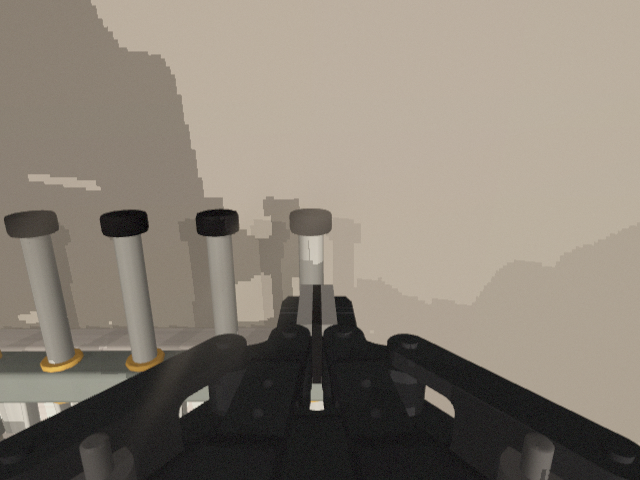

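The picture shows all the knobs still out at row ~212, and the fingers appear over or past knob 1 at (312, 211). I'll check the depths.

```bash
python3 - <<'E'
from h import *
np.set_printoptions(precision=4,suppress=True)
im=imaging.get_image("wrist")
T=np.array(im["world_from_camera"]);print(T)
for u,v in [(312,213),(312,230),(218,215),(125,215),(312,250),(312,280),(310,300),(325,300),(315,290),(300,300),(400,150),(225,300),(130,280)]: print(u,v,im["depth"][v,u],dep(im,u,v))
print(env.observe()["position"],proj(im,env.observe()["position"]))
s=imaging.get_image("side");save(s,"side1.png",(240,190,440,340),4)
E
```

```text
[[ 0.026   0.9633  0.2673  0.4278]
 [ 0.9997 -0.0249 -0.0078  0.0376]
 [-0.0009  0.2674 -0.9636  0.2111]
 [ 0.      0.      0.      1.    ]]
312 213 0.16486876 [0.4597 0.0347 0.0488]
312 230 0.16318388 [0.4667 0.0345 0.0525]
218 215 0.16327713 [ 0.4591 -0.0074  0.0507]
125 215 0.16532107 [ 0.4584 -0.0501  0.0487]
312 250 0.17143163 [0.4777 0.0341 0.047 ]
312 280 0.17453541 [0.4924 0.0337 0.0479]
310 300 0.13309298 [0.4841 0.0337 0.0886]
325 300 0.1329757 [0.4842 0.0392 0.0887]
315 290 0.14231144 [0.4843 0.0355 0.0791]
300 300 0.13434272 [0.4845 0.03   0.0874]
400 150 0.20571564 [ 0.4346  0.0844 -0.0009]
225 300 0.17844121 [ 0.5022 -0.0092  0.0469]
130 280 0.17437461 [ 0.4901 -0.0533  0.0481]
[0.4956 0.035  0.0295] (np.float64(315.01775788086195), np.float64(272.7160980162327))
```

View pics/side1.png

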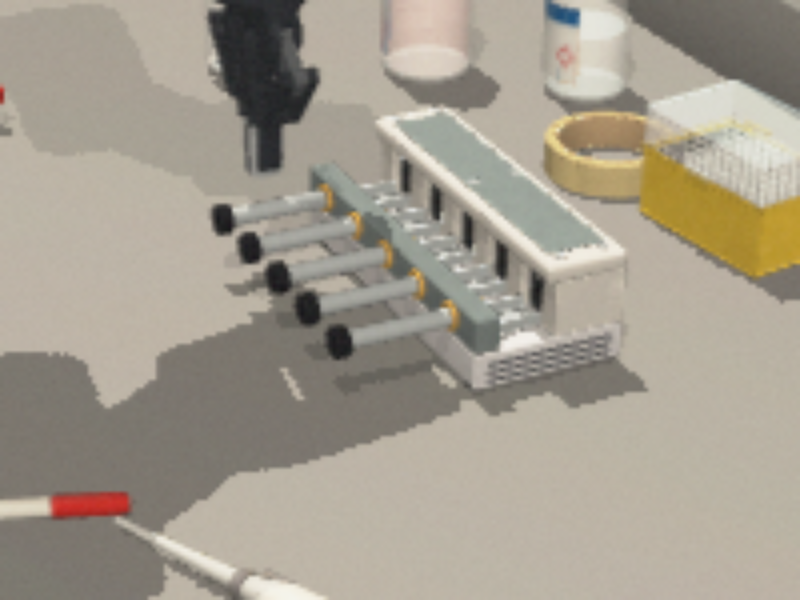

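```bash
python3 - <<'E'
from h import *
np.set_printoptions(precision=4,suppress=True)
s=imaging.get_image("side");st=env.observe();p=st["position"];print(st["q"],p,st["grip_width"])
# crop px -> full: /4 + (240,190)
for z in (0,.03,.045,.075): print(z,proj(s,p+np.array([0,0,z])))
for u,v in [(262,165),(262,150),(262,130),(255,100),(250,160),(275,160),(222,215),(280,203)]:
    print(u,v,(u/4+240,v/4+190),dep(s,u/4+240,v/4+190))
w=imaging.get_image("wrist")
for v in range(270,345,8): print(v,dep(w,308,v),dep(w,325,v))
E
```

```text
[ -9.6441  27.4509  96.1321   0.0003  56.4218 -98.143 ] [0.4957 0.035  0.0296] -3.061416762963541e-05
0 (np.float64(305.74500480693), np.float64(246.0193301933382))
0.03 (np.float64(305.610835554813), np.float64(235.77935564980697))
0.045 (np.float64(305.5428378878002), np.float64(230.58968388639047))
0.075 (np.float64(305.4049746700812), np.float64(220.06778100881718))
262 165 (305.5, 231.25) [0.4897 0.0222 0.0794]
262 150 (305.5, 227.5) [0.4894 0.0212 0.0906]
262 130 (305.5, 222.5) [0.4864 0.0143 0.1082]
255 100 (303.75, 215.0) [0.4831 0.017  0.1285]
250 160 (302.5, 230.0) [0.4861 0.0327 0.0793]
275 160 (308.75, 230.0) [0.4977 0.0194 0.0825]
222 215 (295.5, 243.75) [0.4624 0.0254 0.0481]
280 203 (310.0, 240.75) [0.5053 0.0288 0.0457]
270 [0.4873 0.0319 0.0482] [ 0.5054  0.0407 -0.0005]
278 [0.4911 0.0318 0.0489] [ 0.511   0.0406 -0.0015]
286 [0.4844 0.0326 0.0749] [0.4852 0.0395 0.0735]
294 [0.4843 0.0328 0.0831] [0.4848 0.0393 0.0823]
302 [0.4841 0.033  0.0906] [0.4845 0.0391 0.0901]
310 [0.4846 0.0331 0.0958] [0.4847 0.039  0.0961]
318 [0.4844 0.0333 0.1021] [0.4848 0.0389 0.1016]
326 [0.4852 0.0333 0.1061] [0.4853 0.0388 0.1062]
334 [0.4837 0.0336 0.1136] [0.4837 0.0386 0.1139]
342 [0.4843 0.0336 0.1171] [0.4836 0.0385 0.1186]
```

Both cameras place the shut fingertips at z ≈ 0.074, which is 44 mm above the reported TCP. The fingers therefore passed over the knob without touching it. I'll trust the measured tips: back off, go down a further 44 mm and check again.

{"name": "jog_arm", "arguments": {"plan": "0 0 0 3.2 0 0 255;0 0 0 3.2 0 0 255;0 0 0 0 0.1 2 255;0 0 0 0 0 1.4 255;0 0 0 0 0 1 255;0 0 0 0 0 0 255"}}

```text
time_s: 5.33
position: [0.4309, 0.0377, -0.0157]
tool_rot: [[-1.0, 0.026, -0.003], [0.026, 1.0, 0.001], [0.003, 0.0, -1.0]]
ft_force: [0.0, -0.3, 0.2]
grip_width: 0.0001
gripper_force: 0.0
```

```bash
python3 - <<'E'
from h import *
np.set_printoptions(precision=4,suppress=True)
st=env.observe();print(env.tcp_to_grasp,st["time_s"],st["position"],st["ft_force"])
w=imaging.get_image("wrist")
for v in range(262,310,6): print(v,dep(w,308,v),dep(w,325,v))
s=imaging.get_image("side");print(proj(s,st["position"]+np.array([0,0,.044])))
E
```

```text
-0.0187 5.3333 [ 0.4309  0.0377 -0.0157] [ 0.0287 -0.2595  0.2261]
262 [ 0.4197  0.0347 -0.0003] [ 0.4203  0.0429 -0.0013]
268 [ 0.4229  0.0346 -0.0006] [ 0.423   0.0428 -0.0003]
274 [ 0.4258  0.0345 -0.0002] [ 0.4262  0.0428 -0.0006]
280 [ 0.4297  0.0343 -0.0023] [ 0.4296  0.0427 -0.0014]
286 [0.4198 0.0354 0.0295] [0.42   0.0422 0.0296]
292 [0.4196 0.0355 0.0362] [0.4203 0.0421 0.0349]
298 [0.4198 0.0357 0.0411] [0.42   0.042  0.0411]
304 [0.4202 0.0357 0.0455] [0.4199 0.0418 0.0466]
(np.float64(282.62060767831167), np.float64(251.05195924735978))
```

Tips confirmed at z ≈ 0.029. Now I push knob 1.

{"name": "jog_arm", "arguments": {"plan": "0 0 0 -0.8 -0.2 0 255;0 0 0 -0.5 0 0 255;0 0 0 -0.5 0 0 255;0 0 0 -0.5 0 0 255;0 0 0 0 0 0 255;0 0 0 0 0 0 255"}}

```text
time_s: 5.93
position: [0.4549, 0.035, -0.0145]
tool_rot: [[-1.0, 0.026, -0.0], [0.026, 1.0, -0.0], [0.0, -0.0, -1.0]]
ft_force: [-1.0, 0.2, 1.0]
grip_width: 0.0001
gripper_force: 0.6
```

{"name": "jog_arm", "arguments": {"plan": "0 0 0 -0.6 0 0 255;0 0 0 -0.8 0 0 255;0 0 0 -0.8 0 0 255;0 0 0 -0.8 0 0 255;0 0 0 -0.6 0 0 255;0 0 0 -0.3 0 0 255;0 0 0 0 0 0 255;0 0 0 0 0 0 255"}}

```text
time_s: 6.6
position: [0.4937, 0.0341, -0.0146]
tool_rot: [[-1.0, 0.026, -0.001], [0.026, 1.0, 0.0], [0.001, 0.0, -1.0]]
ft_force: [-2.9, 2.2, 0.8]
grip_width: 0.0
gripper_force: 1.6
```

```bash
cat > k.py <<'E'
from h import *
np.set_printoptions(precision=4,suppress=True)
st=env.observe();print(st["time_s"],st["position"],st["ft_force"])
w=imaging.get_image("wrist")
for r in models.tip_of("wrist","knob_1")[:6]:
        u,v=r["at"];print(round(r["confidence"],2),np.round([u,v]),onz(w,u,v,.043))
E
python3 k.py
```

```text
6.6 [ 0.4937  0.0341 -0.0146] [-2.8904  2.2364  0.7607]
0.67 [ 62. 244.] [ 0.4591 -0.0543  0.043 ]
0.62 [188. 239.] [ 0.4585 -0.0096  0.043 ]
```

{"name": "jog_arm", "arguments": {"plan": "0 0 0 -0.4 0 0 255;0 0 0 -0.3 0 0 255;0 0 0 0 0 0 255"}}

```text
time_s: 6.95
position: [0.5012, 0.0338, -0.0145]
tool_rot: [[-1.0, 0.026, 0.0], [0.026, 1.0, 0.0], [-0.0, 0.0, -1.0]]
ft_force: [-2.7, 2.1, 0.8]
grip_width: 0.0001
gripper_force: 1.5
```

{"name": "jog_arm", "arguments": {"plan": "0 0 0 -0.1 0 0 255;0 0 0 -0.1 0 0 255;0 0 0 0 0 0 255"}}

```text
time_s: 7.2
position: [0.5029, 0.0337, -0.0145]
tool_rot: [[-1.0, 0.026, -0.0], [0.026, 1.0, 0.0], [0.0, 0.0, -1.0]]
ft_force: [-3.1, 2.6, 0.6]
grip_width: -0.0001
gripper_force: 1.7
```

{"name": "jog_arm", "arguments": {"plan": "0 0 0 -0.1 0 0 255;0 0 0 0 0 0 255"}}

```text
time_s: 7.37
position: [0.5039, 0.0337, -0.0145]
tool_rot: [[-1.0, 0.026, -0.0], [0.026, 1.0, 0.0], [0.0, 0.0, -1.0]]
ft_force: [-4.1, 1.9, -0.7]
grip_width: 0.0
gripper_force: 1.7
```

{"name": "jog_arm", "arguments": {"plan": "0 0 0 -0.1 0 0 255;0 0 0 0 0 0 255"}}

```text
time_s: 7.53
position: [0.5049, 0.0337, -0.0145]
tool_rot: [[-1.0, 0.026, -0.0], [0.026, 1.0, 0.0], [0.0, 0.0, -1.0]]
ft_force: [-3.9, 3.0, 0.1]
grip_width: -0.0001
gripper_force: 1.8
```

{"name": "jog_arm", "arguments": {"plan": "0 0 0 -0.1 0 0 255;0 0 0 0 0 0 255"}}

```text
time_s: 7.7
position: [0.5053, 0.0337, -0.0146]
tool_rot: [[-1.0, 0.026, -0.001], [0.026, 1.0, 0.0], [0.001, 0.0, -1.0]]
ft_force: [-5.2, 1.6, 1.4]
grip_width: -0.0
gripper_force: 2.9
```

{"name": "jog_arm", "arguments": {"plan": "0 0 0 -0.1 0 0 255;0 0 0 0 0 0 255"}}

```text
time_s: 7.87
position: [0.5055, 0.0338, -0.0146]
tool_rot: [[-1.0, 0.026, -0.003], [0.026, 1.0, 0.0], [0.003, 0.0, -1.0]]
ft_force: [-8.7, 1.7, 3.6]
grip_width: 0.0002
gripper_force: 4.4
```

Lane 1 stops at tool x ≈ 0.505 with rising force, so it is full. I'll back off and test lane 2.

{"name": "jog_arm", "arguments": {"plan": "0 0 0 1.7 0 0 255;0 0 0 2.5 0 0 255;0 0 0 2.5 0 0 255;0 0 0 0 -2.2 0 255;0 0 0 0 -2.2 0 255;0 0 0 -0.6 0 0 255;0 0 0 -0.8 0 0 255;0 0 0 -0.8 0 0 255;0 0 0 -0.8 0 0 255;0 0 0 -0.8 0 0 255"}}

```text
time_s: 8.7
position: [0.4776, -0.0091, -0.0145]
tool_rot: [[-1.0, 0.025, -0.0], [0.025, 1.0, -0.0], [0.0, -0.0, -1.0]]
ft_force: [-2.4, -1.2, 1.1]
grip_width: 0.0004
gripper_force: 1.2
```

{"name": "jog_arm", "arguments": {"plan": "0 0 0 -0.8 0 0 255;0 0 0 -0.8 0 0 255;0 0 0 -0.6 0 0 255;0 0 0 -0.3 0 0 255;0 0 0 0 0 0 255"}}

```text
time_s: 9.12
position: [0.5022, -0.0099, -0.0146]
tool_rot: [[-1.0, 0.026, 0.0], [0.026, 1.0, 0.0], [-0.0, 0.0, -1.0]]
ft_force: [-2.9, 2.0, 1.2]
grip_width: 0.0003
gripper_force: 1.5
```

{"name": "jog_arm", "arguments": {"plan": "0 0 0 -0.1 0 0 255;0 0 0 -0.1 0 0 255;0 0 0 0 0 0 255"}}

```text
time_s: 9.37
position: [0.5034, -0.0101, -0.0146]
tool_rot: [[-1.0, 0.026, -0.001], [0.026, 1.0, 0.0], [0.001, 0.0, -1.0]]
ft_force: [-3.1, 2.1, 0.2]
grip_width: -0.0001
gripper_force: 1.7
```

{"name": "jog_arm", "arguments": {"plan": "0 0 0 -0.1 0 0 255;0 0 0 0 0 0 255"}}

```text
time_s: 9.53
position: [0.5046, -0.0102, -0.0146]
tool_rot: [[-1.0, 0.026, -0.0], [0.026, 1.0, 0.0], [0.0, 0.0, -1.0]]
ft_force: [-3.4, 2.4, -0.0]
grip_width: 0.0002
gripper_force: 1.8
```

{"name": "jog_arm", "arguments": {"plan": "0 0 0 -0.1 0 0 255;0 0 0 0 0 0 255"}}

```text
time_s: 9.7
position: [0.5057, -0.0103, -0.0145]
tool_rot: [[-1.0, 0.026, -0.0], [0.026, 1.0, 0.0], [0.0, 0.0, -1.0]]
ft_force: [-3.5, 2.7, -0.8]
grip_width: 0.0001
gripper_force: 1.8
```

{"name": "jog_arm", "arguments": {"plan": "0 0 0 -0.1 0 0 255;0 0 0 0 0 0 255"}}

```text
time_s: 9.87
position: [0.5068, -0.0104, -0.0145]
tool_rot: [[-1.0, 0.026, -0.0], [0.026, 1.0, 0.0], [0.0, 0.0, -1.0]]
ft_force: [-4.5, 2.4, -0.6]
grip_width: -0.0001
gripper_force: 1.8
```

{"name": "jog_arm", "arguments": {"plan": "0 0 0 -0.1 0 0 255;0 0 0 0 0 0 255"}}

```text
time_s: 10.03
position: [0.5078, -0.0104, -0.0145]
tool_rot: [[-1.0, 0.026, -0.0], [0.026, 1.0, 0.0], [0.0, 0.0, -1.0]]
ft_force: [-3.9, 3.1, 0.0]
grip_width: -0.0002
gripper_force: 1.8
```

{"name": "jog_arm", "arguments": {"plan": "0 0 0 -0.1 0 0 255;0 0 0 0 0 0 255"}}

```text
time_s: 10.2
position: [0.5088, -0.0104, -0.0145]
tool_rot: [[-1.0, 0.026, 0.0], [0.026, 1.0, 0.0], [-0.0, 0.0, -1.0]]
ft_force: [-4.2, 2.0, -0.7]
grip_width: 0.0001
gripper_force: 1.8
```

{"name": "jog_arm", "arguments": {"plan": "0 0 0 -0.2 0 0 255;0 0 0 -0.2 0 0 255;0 0 0 0 0 0 255"}}

```text
time_s: 10.45
position: [0.513, -0.0106, -0.0145]
tool_rot: [[-1.0, 0.026, 0.0], [0.026, 1.0, -0.0], [-0.0, -0.0, -1.0]]
ft_force: [-4.2, 3.2, -0.2]
grip_width: 0.0005
gripper_force: 1.8
```

{"name": "jog_arm", "arguments": {"plan": "0 0 0 -0.1 0 0 255;0 0 0 -0.1 0 0 255;0 0 0 0 0 0 255"}}

```text
time_s: 10.7
position: [0.5148, -0.0106, -0.0145]
tool_rot: [[-1.0, 0.026, 0.0], [0.026, 1.0, -0.0], [-0.0, -0.0, -1.0]]
ft_force: [-4.9, 3.5, -0.8]
grip_width: -0.0002
gripper_force: 1.9
```

{"name": "jog_arm", "arguments": {"plan": "0 0 0 -0.1 0 0 255;0 0 0 0 0 0 255"}}

```text
time_s: 10.87
position: [0.5158, -0.0106, -0.0145]
tool_rot: [[-1.0, 0.026, -0.0], [0.026, 1.0, 0.0], [0.0, 0.0, -1.0]]
ft_force: [-3.9, 3.2, -0.2]
grip_width: 0.0003
gripper_force: 2.0
```

Lane 2 ran to about 67 mm with only spring force, so it is the empty one. I'll let the rod back out and go above the vial.

{"name": "jog_arm", "arguments": {"plan": "0 0 0 2 0 0 255;0 0 0 3 0 0 255;0 0 0 3 0 0 255;0 0 0 1 0 -3 255;0 0 0 0 0 -3.8 200;0 0 0 0 1.5 -3.5 130;0 0 0 0 3 -2.5 130;0 0 0 0.5 3.8 -1.5 130;0 0 0 0.5 3.9 0 130;0 0 0 0.5 3.9 0 130"}}

```text
time_s: 11.7
position: [0.4166, 0.1545, 0.1304]
tool_rot: [[-1.0, 0.027, 0.007], [0.027, 1.0, 0.0], [-0.007, 0.0, -1.0]]
ft_force: [-0.1, -0.6, 0.2]
grip_width: 0.0418
gripper_force: 0.0
```

{"name": "jog_arm", "arguments": {"plan": "0 0 0 0 3.9 0 130;0 0 0 0 3.9 0 130;0 0 0 0 3.9 0 130;0 0 0 0 3.9 0 130;0 0 0 0 2 0 130;0 0 0 0 0 0 130"}}

```text
time_s: 12.2
position: [0.4206, 0.3328, 0.1289]
tool_rot: [[-1.0, 0.023, 0.004], [0.023, 1.0, 0.002], [-0.004, 0.002, -1.0]]
ft_force: [0.4, 0.0, -0.6]
grip_width: 0.0417
gripper_force: 0.0
```

```bash
cat > v.py <<'E'
from h import *
import sys
np.set_printoptions(precision=4,suppress=True)
st=env.observe();print(st["time_s"],st["position"],st["ft_force"],st["grip_width"]);print(st["tool_rot"])
w=imaging.get_image("wrist");save(w,sys.argv[1])
for r in models.tip_of("wrist","vial")[:3]: u,v=r["at"];print("o",r["confidence"],u,v,onz(w,u,v,0))
for r in models.outline_of("wrist","vial")[:3]:
    m=r["region"];print(r["confidence"],r["bbox"],m.sum())
    vv,uu=np.nonzero(m);P=np.array([dep(w,a,b) for a,b in zip(uu,vv)])
    t=P[P[:,2]>.027];print("top",len(t),np.median(t,0),t.min(0),t.max(0)) if len(t) else 0
E
python3 v.py wrist3.png
```

```text
12.2 [0.4206 0.3328 0.1289] [ 0.3751  0.002  -0.6427] 0.04174141678467607
[[-0.9997  0.0226  0.0038]
 [ 0.0226  0.9997  0.0022]
 [-0.0038  0.0023 -1.    ]]
o 0.89 306.8 207.2 [0.4091 0.3257 0.    ]
0.82 [307.1, 212.1, 14.9, 20.7] 361
top 279 [0.4083 0.3258 0.0299] [0.352  0.3187 0.0272] [0.4156 0.3349 0.3102]
```

View pics/wrist3.png

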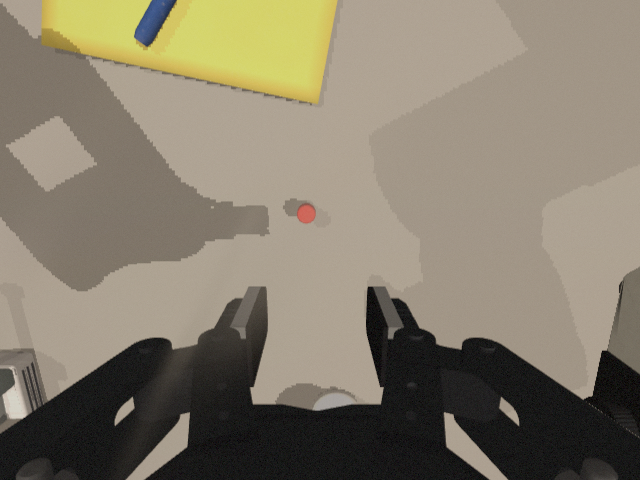

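The picture shows the red cap at (307, 213), upright between the fingers' columns, at world (0.408, 0.326). Going down on it.

{"name": "jog_arm", "arguments": {"plan": "0 0 0 1.2 -0.7 2 130;0 0 0 0 0 3 130;0 0 0 0 0 3.5 130;0 0 0 0 0 3.5 130;0 0 0 0 0 2 130;0 0 0 0 0 1.1 130;0 0 0 0 0 0.7 130;0 0 0 0 0 0 130"}}

```text
time_s: 13.02
position: [0.4076, 0.3212, -0.0302]
tool_rot: [[-1.0, 0.028, -0.001], [0.028, 1.0, -0.001], [0.001, -0.001, -1.0]]
ft_force: [-0.3, 0.4, -0.5]
grip_width: 0.0419
gripper_force: 0.0
```

```bash
python3 v.py wrist4.png
```

```text
13.0167 [ 0.4076  0.3212 -0.0302] [-0.2772  0.425  -0.5158] 0.04190553808888603
[[-0.9996  0.0277 -0.0009]
 [ 0.0277  0.9996 -0.0006]
 [ 0.0009 -0.0006 -1.    ]]
o 0.93 322.0 295.7 [0.4074 0.3246 0.    ]
0.96 [326.2, 318.4, 37.0, 62.9] 1915
top 1153 [0.4076 0.3256 0.0299] [0.3399 0.3185 0.027 ] [0.4161 0.3328 0.1514]
```

View pics/wrist4.png

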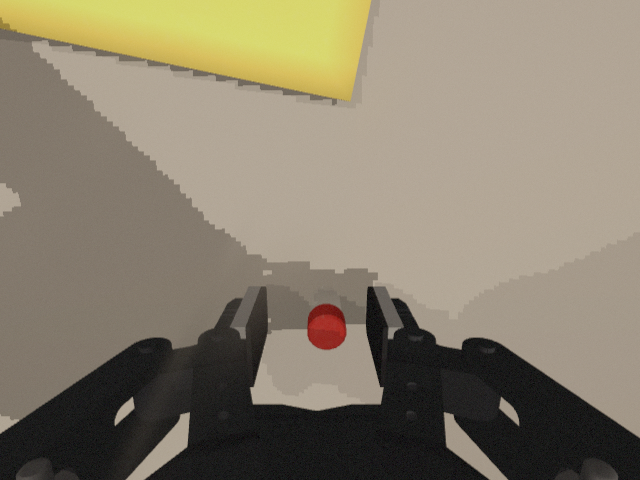

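The vial sits between the pads, 4 mm towards +y. I'll centre on it and close.

{"name": "jog_arm", "arguments": {"plan": "0 0 0 0 0.45 0 130;0 0 0 0 0 0 170;0 0 0 0 0 0 200;0 0 0 0 0 0 255;0 0 0 0 0 0 255;0 0 0 0 0 0 255;0 0 0 0 0 0 255", "grip_force": 25}}

```text
time_s: 13.75
position: [0.4077, 0.327, -0.0292]
tool_rot: [[-1.0, 0.026, 0.001], [0.026, 1.0, 0.0], [-0.001, 0.0, -1.0]]
ft_force: [0.2, 0.3, 3.5]
grip_width: 0.0136
gripper_force: 24.3
```

```bash
python3 - <<'E'
from h import *
np.set_printoptions(precision=4,suppress=True)
w=imaging.get_image("wrist")
for v in range(270,330,6): print(v,*[dep(w,u,v) for u in (292,320,346)])
E
```

```text
270 [ 0.3957  0.3172 -0.0012] [ 0.3959  0.3297 -0.001 ] [ 0.3963  0.3413 -0.0012]
276 [0.398  0.3172 0.0003] [ 0.3988  0.3296 -0.001 ] [ 0.3991  0.3412 -0.0009]
282 [ 0.4017  0.3169 -0.0018] [ 0.4015  0.3295 -0.0006] [ 0.4025  0.3413 -0.0024]
288 [0.3964 0.3184 0.0177] [0.4031 0.3295 0.0025] [0.3969 0.3398 0.0177]
294 [0.3961 0.3188 0.0242] [0.4033 0.3294 0.0086] [0.3966 0.3393 0.0242]
300 [0.3963 0.3191 0.0291] [0.4025 0.3294 0.0163] [0.397  0.339  0.0287]
306 [0.3962 0.3195 0.0343] [0.4024 0.3293 0.0221] [0.3967 0.3385 0.0344]
312 [0.3962 0.3198 0.039 ] [0.4024 0.3293 0.0271] [0.3969 0.3382 0.0385]
318 [0.3965 0.32   0.0427] [0.403  0.3292 0.0308] [0.397  0.3379 0.0428]
324 [0.3966 0.3202 0.0467] [0.4055 0.3292 0.0308] [0.3964 0.3375 0.0479]
```

{"name": "jog_arm", "arguments": {"plan": "0 0 0 0 0 -1 255;0 0 0 0 0 -2.5 255;0 0 0 0 0 -3.5 255;0 0 0 0 0 -3 255;0 0 0 0 -1 -2 255;0 0 0 -0.8 -2 0 255;0 0 0 -1.6 -3.3 0 255;0 0 0 -1.8 -3.5 0 255;0 0 0 -1.8 -3.5 0 255;0 0 0 -1.8 -3.5 0 255"}}

```text
time_s: 14.63
position: [0.4812, 0.1551, 0.0911]
tool_rot: [[-1.0, 0.026, -0.0], [0.026, 1.0, -0.0], [0.0, -0.0, -1.0]]
ft_force: [1.1, 1.3, -0.2]
grip_width: 0.0134
gripper_force: 24.4
```

{"name": "jog_arm", "arguments": {"plan": "0 0 0 -1.8 -3.5 0 255;0 0 0 -1.8 -3.5 0 255;0 0 0 -1.8 -3.5 0 255;0 0 0 -1.8 -3.3 0 255;0 0 0 -1.4 -2 0 255;0 0 0 -0.8 -0.9 0 255;0 0 0 0 0 0 255;0 0 0 0 0 0 255"}}

```text
time_s: 15.3
position: [0.5701, -0.012, 0.0905]
tool_rot: [[-1.0, 0.026, -0.001], [0.026, 1.0, 0.0], [0.001, 0.0, -1.0]]
ft_force: [0.2, 1.2, -0.6]
grip_width: 0.0135
gripper_force: 24.4
```

```bash
cat > t.py <<'E'
from h import *
import sys
np.set_printoptions(precision=4,suppress=True)
st=env.observe();print(st["time_s"],st["position"],st["ft_force"],st["grip_width"])
w=imaging.get_image("wrist");save(w,sys.argv[1])
for q,z in [("trough_1",.03),("knob_1",.043)]:
  for r in models.tip_of("wrist",q)[:6]: u,v=r["at"];print(q,round(r["confidence"],2),u,v,onz(w,u,v,z))
p=st["position"]
for n,P in [("bottom",p+[0,0,.030]),("below",np.array([p[0],p[1],.03]))]: print(n,proj(w,P))
E
python3 t.py wrist5.png
```

```text
15.3 [ 0.5701 -0.012   0.0905] [ 0.2059  1.1875 -0.6115] 0.013466737607606178
trough_1 0.95 315.4 250.3 [ 0.5762 -0.0122  0.03  ]
trough_1 0.93 380.4 251.6 [0.5783 0.0329 0.03  ]
trough_1 0.85 251.8 251.3 [ 0.5758 -0.0563  0.03  ]
trough_1 0.76 191.3 251.5 [ 0.5748 -0.0984  0.03  ]
trough_1 0.75 126.0 251.3 [ 0.5735 -0.1437  0.03  ]
trough_1 0.53 251.3 278.8 [ 0.5961 -0.0582  0.03  ]
knob_1 0.89 84.4 64.3 [ 0.4571 -0.1417  0.043 ]
knob_1 0.88 391.5 60.3 [0.4597 0.0346 0.043 ]
knob_1 0.79 160.4 62.9 [ 0.4575 -0.098   0.043 ]
knob_1 0.62 314.4 64.2 [ 0.4605 -0.0096  0.043 ]
knob_1 0.62 237.9 62.7 [ 0.4586 -0.0535  0.043 ]
knob_1 0.55 256.8 267.2 [ 0.583  -0.0513  0.043 ]
bottom (np.float64(314.770496407786), np.float64(296.01507939820846))
below (np.float64(315.4036575428238), np.float64(241.85087360022092))
```

View pics/wrist5.png

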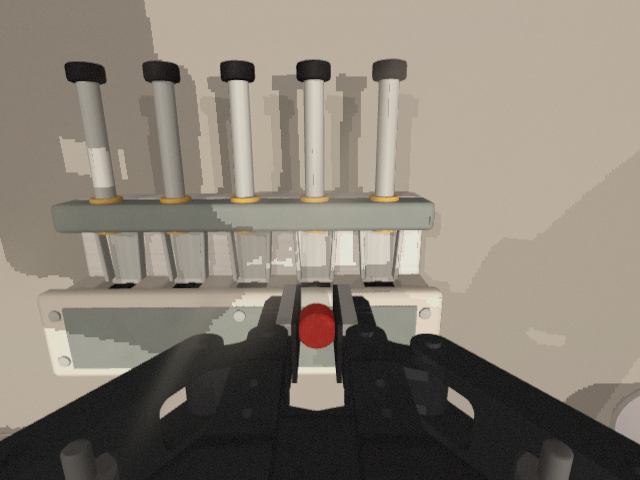

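The vial hangs upright at (317, 325), and the lane 2 trough is visible directly ahead of it at (315, 250). I'll lower it into the trough, checking force on the way.

{"name": "jog_arm", "arguments": {"plan": "0 0 0 -0.2 0 1.5 255;0 0 0 0 0 2 255;0 0 0 0 0 1.5 255;0 0 0 0 0 0 255"}}

```text
time_s: 15.78
position: [0.5706, -0.0111, 0.0381]
tool_rot: [[-1.0, 0.025, -0.005], [0.025, 1.0, 0.001], [0.005, 0.001, -1.0]]
ft_force: [0.5, -0.2, 0.5]
grip_width: 0.0133
gripper_force: 24.4
```

{"name": "jog_arm", "arguments": {"plan": "0 0 0 0 0 1 255;0 0 0 0 0 1 255;0 0 0 0 0 0.8 255;0 0 0 0 0 0.5 255;0 0 0 0 0 0.3 255;0 0 0 0 0 0.2 255;0 0 0 0 0 0 255"}}

```text
time_s: 16.37
position: [0.5726, -0.0126, 0.0023]
tool_rot: [[-1.0, 0.026, -0.0], [0.026, 1.0, 0.0], [0.0, 0.0, -1.0]]
ft_force: [-0.2, 0.2, 0.3]
grip_width: 0.0133
gripper_force: 24.4
```

```bash
python3 t.py wrist6.png; python3 - <<'E'
from h import *
s=imaging.get_image("side");u,v=proj(s,env.observe()["position"]+[0,0,.05]);u,v=int(u),int(v)
save(s,"side2.png",(u-60,v-50,u+60,v+40),6)
E
```

```text
16.3667 [ 0.5726 -0.0126  0.0023] [-0.2339  0.2356  0.2977] 0.013257166682379444
trough_1 0.98 219.7 301.5 [ 0.5753 -0.0563  0.03  ]
trough_1 0.98 33.8 303.6 [ 0.5741 -0.142   0.03  ]
trough_1 0.76 126.0 302.6 [ 0.5747 -0.0995  0.03  ]
trough_1 0.69 412.1 302.5 [0.578 0.032 0.03 ]
knob_1 0.98 57.5 0.8 [ 0.4572 -0.0967  0.043 ]
knob_1 0.81 183.8 0.0 [ 0.4581 -0.0538  0.043 ]
knob_1 0.62 309.8 0.9 [ 0.4595 -0.0111  0.043 ]
bottom (np.float64(314.68897145770484), np.float64(296.0356753481416))
below (np.float64(314.7165804065095), np.float64(293.93196978259346))
```

View pics/wrist6.png

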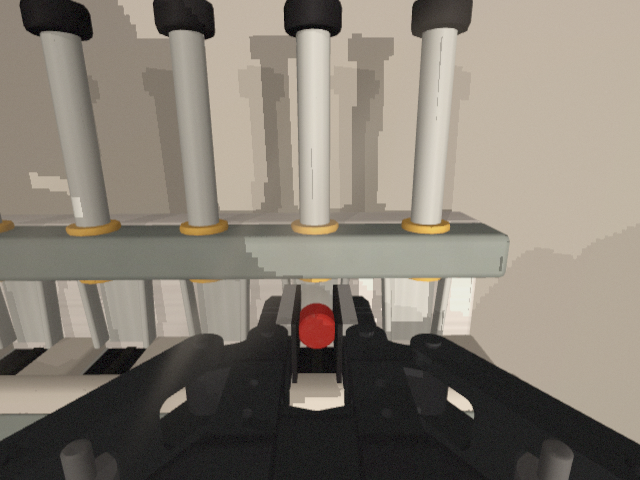

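The vial is over lane 2's trough, with its cap at (317, 325) in line with the rod at (315, 130). I'll lower to contact.

{"name": "jog_arm", "arguments": {"plan": "0 0 0 0 0 0.1 255;0 0 0 0 0 0 255"}}

```text
time_s: 16.73
position: [0.5727, -0.0126, 0.0016]
tool_rot: [[-1.0, 0.026, 0.0], [0.026, 1.0, -0.0], [-0.0, -0.0, -1.0]]
ft_force: [-0.7, 0.1, 0.1]
grip_width: 0.0134
gripper_force: 24.4
```

{"name": "jog_arm", "arguments": {"plan": "0 0 0 0 0 0.07 255;0 0 0 0 0 0 255"}}

```text
time_s: 16.9
position: [0.5728, -0.0126, 0.0009]
tool_rot: [[-1.0, 0.026, 0.0], [0.026, 1.0, -0.0], [-0.0, -0.0, -1.0]]
ft_force: [-0.9, -0.4, 0.7]
grip_width: 0.0137
gripper_force: 24.4
```

{"name": "jog_arm", "arguments": {"plan": "0 0 0 0 0 0.05 255;0 0 0 0 0 0 255"}}

```text
time_s: 17.07
position: [0.5729, -0.0126, 0.0008]
tool_rot: [[-1.0, 0.026, 0.001], [0.026, 1.0, -0.0], [-0.001, -0.0, -1.0]]
ft_force: [-1.1, 0.3, 4.4]
grip_width: 0.0134
gripper_force: 24.7
```

{"name": "jog_arm", "arguments": {"plan": "0 0 0 0 0 0.05 255;0 0 0 0 0 0 255"}}

```text
time_s: 17.23
position: [0.5731, -0.0127, 0.0007]
tool_rot: [[-1.0, 0.026, 0.001], [0.026, 1.0, -0.0], [-0.001, -0.0, -1.0]]
ft_force: [-1.1, 0.6, 8.6]
grip_width: 0.0136
gripper_force: 24.9
```

Floor contact at the expected height. I'll ease off, open slowly and lift.

{"name": "jog_arm", "arguments": {"plan": "0 0 0 0 0 -0.07 255;0 0 0 0 0 0 205;0 0 0 0 0 0 195;0 0 0 0 0 0 180;0 0 0 0 0 0 160;0 0 0 0 0 0 160;0 0 0 0 0 0 160"}}

```text
time_s: 17.82
position: [0.5726, -0.0126, 0.0004]
tool_rot: [[-1.0, 0.026, -0.0], [0.026, 1.0, 0.0], [0.0, 0.0, -1.0]]
ft_force: [0.7, -0.4, -0.0]
grip_width: 0.0317
gripper_force: 0.0
```

{"name": "jog_arm", "arguments": {"plan": "0 0 0 0 0 -1 160;0 0 0 0 0 -2 160;0 0 0 0 0 -3 160;0 0 0 0 0 -3 160;0 0 0 0 0 -1.5 160;0 0 0 1.5 0 0 160;0 0 0 3 0 0 160;0 0 0 3 0 0 200;0 0 0 3 0 0 255;0 0 0 0 0 0 255"}}

```text
time_s: 18.65
position: [0.4627, -0.0089, 0.106]
tool_rot: [[-1.0, 0.026, -0.003], [0.026, 1.0, 0.001], [0.003, 0.001, -1.0]]
ft_force: [0.2, 0.7, 0.4]
grip_width: 0.0006
gripper_force: 0.0
```

```bash
python3 v.py wrist7.png
```

```text
18.65 [ 0.4627 -0.0089  0.106 ] [0.2085 0.6971 0.4463] 0.000644188942111584
[[-0.9997  0.026  -0.0035]
 [ 0.026   0.9997  0.0007]
 [ 0.0035  0.0007 -1.    ]]
0.75 [314.8, 394.1, 12.2, 22.2] 191
top 191 [ 0.572  -0.0112  0.0597] [ 0.3955 -0.0151  0.0537] [ 0.5805 -0.0063  0.2878]
0.75 [375.0, 286.4, 28.7, 106.2] 1966
top 1910 [0.4897 0.032  0.0471] [ 0.3955 -0.0063  0.0347] [0.537  0.0429 0.2878]
0.51 [252.9, 324.9, 312.5, 181.7] 15280
top 13387 [ 0.5063 -0.0967  0.0472] [ 0.3955 -0.1738  0.027 ] [0.6    0.0608 0.2878]
```

View pics/wrist7.png

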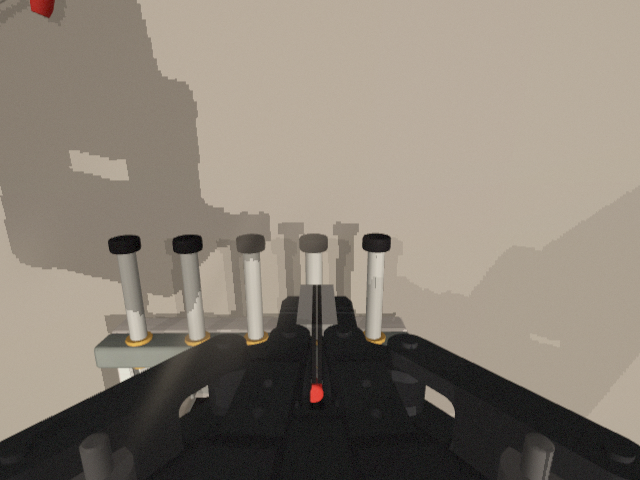

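The last picture shows the red cap at (316, 393) through the finger gap. Depth gives its top at z ≈ 0.060 at (0.572, -0.011), so it stands upright in trough 2. Next I go down in front of knob 2 and push slowly.

{"name": "jog_arm", "arguments": {"plan": "0 0 0 1.5 0 0 255;0 0 0 1.5 0 2 255;0 0 0 0 0 3.5 255;0 0 0 0 0 3.5 255;0 0 0 0 0 2 255;0 0 0 0 0 1 255;0 0 0 0 0 0 255"}}

```text
time_s: 19.38
position: [0.4378, -0.009, -0.0164]
tool_rot: [[-1.0, 0.026, -0.003], [0.026, 1.0, 0.001], [0.003, 0.001, -1.0]]
ft_force: [-0.6, -0.5, -1.4]
grip_width: 0.0002
gripper_force: 0.0
```

{"name": "jog_arm", "arguments": {"plan": "0 0 0 -0.7 0 0 255;0 0 0 -0.4 0 0 255;0 0 0 -0.3 0 0 255;0 0 0 -0.3 0 0 255;0 0 0 -0.3 0 0 255;0 0 0 -0.3 0 0 255;0 0 0 -0.3 0 0 255;0 0 0 -0.3 0 0 255;0 0 0 0 0 0 255"}}

```text
time_s: 20.13
position: [0.4672, -0.0098, -0.0144]
tool_rot: [[-1.0, 0.026, 0.0], [0.026, 1.0, 0.0], [-0.0, 0.0, -1.0]]
ft_force: [-2.2, 0.8, 1.4]
grip_width: -0.0
gripper_force: 0.9
```

{"name": "jog_arm", "arguments": {"plan": "0 0 0 -0.3 0 0 255;0 0 0 -0.3 0 0 255;0 0 0 -0.3 0 0 255;0 0 0 -0.3 0 0 255;0 0 0 0 0 0 255"}}

```text
time_s: 20.55
position: [0.4791, -0.01, -0.0145]
tool_rot: [[-1.0, 0.026, 0.0], [0.026, 1.0, 0.0], [-0.0, 0.0, -1.0]]
ft_force: [-2.8, 1.2, 1.1]
grip_width: -0.0002
gripper_force: 1.2
```

{"name": "jog_arm", "arguments": {"plan": "0 0 0 -0.2 0 0 255;0 0 0 -0.2 0 0 255;0 0 0 -0.2 0 0 255;0 0 0 0 0 0 255"}}

```text
time_s: 20.88
position: [0.4849, -0.0102, -0.0145]
tool_rot: [[-1.0, 0.026, 0.0], [0.026, 1.0, 0.0], [-0.0, 0.0, -1.0]]
ft_force: [-2.0, 1.2, 1.0]
grip_width: 0.0
gripper_force: 1.4
```

{"name": "jog_arm", "arguments": {"plan": "0 0 0 -0.2 0 0 255;0 0 0 -0.2 0 0 255;0 0 0 -0.2 0 0 255;0 0 0 0 0 0 255"}}

```text
time_s: 21.22
position: [0.4911, -0.0104, -0.0145]
tool_rot: [[-1.0, 0.026, 0.0], [0.026, 1.0, 0.0], [-0.0, 0.0, -1.0]]
ft_force: [-2.9, 1.4, 0.3]
grip_width: 0.0002
gripper_force: 1.5
```

{"name": "jog_arm", "arguments": {"plan": "0 0 0 -0.2 0 0 255;0 0 0 -0.2 0 0 255;0 0 0 -0.2 0 0 255;0 0 0 0 0 0 255"}}

```text
time_s: 21.55
position: [0.4971, -0.0106, -0.0145]
tool_rot: [[-1.0, 0.026, 0.0], [0.026, 1.0, 0.0], [-0.0, 0.0, -1.0]]
ft_force: [-3.1, 1.8, 0.5]
grip_width: 0.0002
gripper_force: 1.6
```

{"name": "jog_arm", "arguments": {"plan": "0 0 0 -0.2 0 0 255;0 0 0 -0.1 0 0 255;0 0 0 0 0 0 255"}}

```text
time_s: 21.8
position: [0.4999, -0.0107, -0.0145]
tool_rot: [[-1.0, 0.026, 0.0], [0.026, 1.0, 0.0], [-0.0, 0.0, -1.0]]
ft_force: [-3.0, 2.4, 0.6]
grip_width: -0.0001
gripper_force: 1.5
```

{"name": "jog_arm", "arguments": {"plan": "0 0 0 -0.1 0 0 255;0 0 0 -0.1 0 0 255;0 0 0 0 0 0 255"}}

```text
time_s: 22.05
position: [0.5018, -0.0107, -0.0145]
tool_rot: [[-1.0, 0.026, 0.0], [0.026, 1.0, 0.0], [-0.0, 0.0, -1.0]]
ft_force: [-3.5, 2.3, 0.5]
grip_width: 0.0001
gripper_force: 1.7
```

{"name": "jog_arm", "arguments": {"plan": "0 0 0 -0.1 0 0 255;0 0 0 0 0 0 255"}}

```text
time_s: 22.22
position: [0.5028, -0.0108, -0.0145]
tool_rot: [[-1.0, 0.026, 0.0], [0.026, 1.0, 0.0], [-0.0, 0.0, -1.0]]
ft_force: [-4.6, 2.8, 1.5]
grip_width: -0.0001
gripper_force: 1.7
```

{"name": "jog_arm", "arguments": {"plan": "0 0 0 -0.1 0 0 255;0 0 0 0 0 0 255;0 0 0 0 0 0 255"}}

```text
time_s: 22.47
position: [0.5037, -0.0108, -0.0145]
tool_rot: [[-1.0, 0.026, 0.0], [0.026, 1.0, 0.0], [-0.0, 0.0, -1.0]]
ft_force: [-3.8, 2.1, 0.6]
grip_width: -0.0003
gripper_force: 1.7
```

{"name": "jog_arm", "arguments": {"plan": "0 0 0 -0.1 0 0 255;0 0 0 0 0 0 255"}}

```text
time_s: 22.63
position: [0.5045, -0.0108, -0.0145]
tool_rot: [[-1.0, 0.026, -0.001], [0.026, 1.0, 0.0], [0.001, 0.0, -1.0]]
ft_force: [-5.1, 2.6, 0.6]
grip_width: 0.0002
gripper_force: 2.3
```

{"name": "jog_arm", "arguments": {"plan": "0 0 0 -0.05 0 0 255;0 0 0 0 0 0 255"}}

```text
time_s: 22.8
position: [0.5045, -0.0108, -0.0146]
tool_rot: [[-1.0, 0.026, -0.002], [0.026, 1.0, 0.0], [0.002, 0.0, -1.0]]
ft_force: [-5.8, 2.5, 2.1]
grip_width: -0.0002
gripper_force: 3.1
```

{"name": "jog_arm", "arguments": {"plan": "0 0 0 -0.05 0 0 255;0 0 0 0 0 0 255"}}

```text
time_s: 22.97
position: [0.5046, -0.0108, -0.0146]
tool_rot: [[-1.0, 0.026, -0.003], [0.026, 1.0, 0.0], [0.003, 0.0, -1.0]]
ft_force: [-8.7, 1.6, 3.1]
grip_width: 0.0
gripper_force: 3.9
```

{"name": "jog_arm", "arguments": {"plan": "0 0 0 0.5 0 0 255;0 0 0 1 0 0 255;0 0 0 2 0 0 255;0 0 0 2 0 0 255;0 0 0 2 0 0 255;0 0 0 1 0 -2 255;0 0 0 0 0 -3.8 255;0 0 0 0 0 -3.8 255;0 0 0 0 0 -3 255;0 0 0 0 0 0 255"}}

```text
time_s: 23.8
position: [0.4245, -0.01, 0.1171]
tool_rot: [[-1.0, 0.026, 0.013], [0.026, 1.0, -0.004], [-0.013, -0.004, -1.0]]
ft_force: [-0.2, -0.6, 0.5]
grip_width: -0.0002
gripper_force: 0.0
```

```bash
python3 - <<'E'
from h import *
np.set_printoptions(precision=4,suppress=True)
st=env.observe();print(st["time_s"],st["position"],st["ft_force"])
w=imaging.get_image("wrist")
for r in models.tip_of("wrist","knob_1")[:6]:
    u,v=r["at"];print("knob",round(r["confidence"],2),onz(w,u,v,.043))
for c in ("scene","side"):
    im=imaging.get_image(c)
    for q in ("vial","amber_bottle","small_beaker"):
        for r in models.tip_of(c,q)[:2]: u,v=r["at"];print(c,q,round(r["confidence"],2),onz(im,u,v,0))
# red pixels near the trough/vial start in side
im=imaging.get_image("side");p=im["pixels"].astype(int);m=(p[...,0]>130)&(p[...,1]<70)&(p[...,2]<70)
n,l,s,ce=cv2.connectedComponentsWithStats(m.astype(np.uint8))
for i in range(1,n):
    if s[i,4]>3: print("red",s[i,4],ce[i])
print("trough2 at",proj(im,np.array([.573,-.012,.056])),"vial start",proj(im,np.array([.408,.326,.025])))
E
```

```text
23.8 [ 0.4245 -0.01    0.1171] [-0.2044 -0.5802  0.4994]
knob 0.81 [ 0.4604 -0.0519  0.043 ]
knob 0.68 [ 0.4547 -0.0958  0.043 ]
knob 0.64 [ 0.4559 -0.1428  0.043 ]
knob 0.62 [0.4584 0.035  0.043 ]
knob 0.46 [ 0.4594 -0.0094  0.043 ]
scene small_beaker 0.73 [0.6144 0.3435 0.    ]
scene small_beaker 0.57 [ 0.6364 -0.2102  0.    ]
side amber_bottle 0.74 [ 0.6038 -0.4481  0.    ]
side small_beaker 0.86 [0.6209 0.3559 0.    ]
red 104 [514.0288   1.1154]
red 97 [262.5361 315.7423]
red 111 [381.2973 399.9279]
red 204 [628.1275 462.7402]
trough2 at (np.float64(340.2247582084243), np.float64(238.3723846451655)) vial start (np.float64(237.66222863124437), np.float64(213.24193309750925))
```

The rod is back out at 0.459, no vial is left in the trough, and the bystanders haven't moved. Handing in.

```bash
python3 -c "
from rig import job
print(job.close_job())"
```

```text
the job is handed in; nothing more can be done
None
```

Lane 2 was the empty pocket; the red-capped vial is pushed home in it, its rod has sprung back out, and the brown bottle and beaker were left where they stood; the job is handed in at about 24 s of the 72 s allowed.

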